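# Keyway check: seat the keyed plug gauge in the pulley and hold it home

## Task

Check the clamped pulley's keyway: lift the lid of the small wooden case right open until it rests back on its stop, take out the keyed plug gauge, and push it nose down into the pulley's bore, turning it until its key slips into the keyway, then keep pushing against the spring inside until its collar sits fully home on the pulley's hub face. Finish while still gripping the gauge and holding it pressed home, since the spring lifts it again if you let go; leave the lid open, and leave the gear, the bushing and the ring gauge where they are.

Things in the scene. Friction and masses are not known exactly. Their poses are not given: they have to be found in the camera images.
- case_lid (a joint): Lid of the wooden case, rad: 0 shut, 1.85 fully open on its stop, tipped back past upright. It opens upward about its far edge; let go below about 1.0 it falls shut, let go above about 1.2 (1.4 is safe) it swings on by itself and settles gently on its stop within a second, so the hand need not reach on towards the monitor and the microscope behind and above.
- lid_grip (a point): Centre of the lid's brass barrel grip: round bar 12 mm thick, 30 mm long, lying along the case's y axis, 32 mm in front of the lid's front face (two 5 mm arms join it to the lid), both end faces free. Pinched on its end faces from above it can pivot between the fingers as the lid swings. Its axes turn with the lid.
- lid_hinge (a point): Middle of the hinge line, fixed to the case; the hinge runs along its y axis, and the lid opens by a positive turn about that axis. The shut lid's grip centre lies at x = -142 mm, z = +13 mm from it.
- case: Fixed wooden case 110 (x) x 130 (y) mm, lower half 50 mm high, 111 mm high when shut. Origin at the centre of its underside; grip at its front (-x), hinge at +x. A black insert (top 44 mm up) has a round well 34 mm across, 31 mm deep, 15 mm in front (-x) of the case's centre, where the gauge stands upright. The open lid stands behind the hinge, up to about 170 mm high.
- gauge_mid (a point): Centre of the 82 mm high, 0.2 kg steel keyed plug gauge, 41 mm above its nose; z points up its axis. Its plain round handle, 24 mm across, runs from 1 mm below this point to 41 mm above it and may be gripped from any side. Below: collar 40 mm across, 6 mm thick, underside 7 mm below this point, with an index lug 6 mm wide reaching 28 mm from the axis on the -x side, above the key.
- gauge: The same gauge: origin at the centre of its nose, same axes. The shaft under the collar is 24 mm across and 34 mm long, with a tapered nose; its key on the -x side starts 8 mm above the nose, runs up to the collar, is 6 mm wide and reaches 16 mm from the axis. At the start it stands nose down in the case, lug roughly to the case's front.
- fixture: Fixed steel base plate 100 x 100 x 14 mm with the toothed pulley (69 mm across, boss 44 mm across) clamped upright on it. Origin at the centre of the plate's underside; the keyway is on its -x side.
- hub_mouth (a point): Centre of the upright bore at the hub's flat top, 58 mm above the surface. Bore 26.4 mm across; keyway 8.4 mm wide, reaching 17.6 mm from the axis, on this frame's -x side: the key fits when the gauge's x axis and this one point the same way (within about 0.1 rad). Otherwise the gauge stops 8 mm in, key on the face. Home: collar on the face, gauge_mid 7 mm above this point.
- plunger (a joint): Brass spring plunger inside the bore, m pushed down: 0 at rest with its top 24 mm below the hub face, 0.010 when the gauge is home (stop at 0.013). Its spring pushes up with about 3 N at rest and 7.7 N at home, so the gauge is lifted again when let go.
- gear: Loose spur gear, 51 mm across and 20 mm high, bystander; origin at the centre of its underside.
- bushing: Loose flanged bushing, 31 mm across and 22 mm high, bystander; origin at the centre of its underside.
- ring_gauge: Loose knurled ring gauge, 54 mm across and 18 mm high, bystander; origin at the centre of its underside.

How it is judged:
By the outcome, as a careful person would: the job done as asked, in the order asked, and still so for the second after the job is handed in, while the arm keeps its last pose, push and grip.
It also fails if it takes over 58 s, if anything falls off the work surface, if the arm or the gripper's body presses on something with over 40 N, if the wrist force passes 120 N, or if a joint passes its speed limit or range.

## Robot

A 7-joint arm with a two-finger parallel gripper is mounted at the origin on a cart in front of the work surface, level with it; the furniture and walls round the work are solid. World frame = base frame: x ahead of the robot, y to its left, z up, the work surface at z = 0. Lengths are in m, angles in rad, forces in N, time in s.
With the tool pointing down it reaches from about 0.425 to 0.925 m from the base axis. Payload 6.8 kg.
Tool frame: the origin (TCP) lies at the very end of the fingers, on their centre line; the grasp point (between the pads) lies 19 mm behind it; z points along the fingers, y is the line along which they close (so a half turn about z gives the same grasp; the last joint's range is limited). The gripper opens to 85 mm and grips with 20 to 120 N. Pads are 22 mm wide; open, the fingers measure 114 mm over their backs; the gripper's body (76 mm by 85 mm) begins 54 mm behind the grasp point. The pads swing forward as they close: fully open they stand 13 mm farther back than shut.
Start: joints at [-0.819, 0.477, 0.022, 1.555, -0.011, 1.109, -0.083], TCP at [0.511, 0.441, 0.231] pointing down, gripper open.
Joint ranges: [-2.96, 2.96], [-0.34, 2.1], [-1.41, 1.46], [0.24, 2.44], [-1.37, 4.51], [0.17, 1.92], [-2.96, 2.96]. Speed limits (rad/s): [2.39, 2.39, 3.14, 3.14, 3.14, 3.14, 3.14].

## Interface

Orientations are given as a unit quaternion [w, x, y, z].
In Python, from station import get_obs, read_camera, hand_in gives the robot as it stands.
- The arm moves only by the tool arm_command, never from a script. Its argument "commands" is one flat list of numbers, 7 for each row, row after row: the shift along the tool's x, y, z in m, then the turn, a rotation vector about the tool's x, y, z in degrees, then the opening, from 0 (shut) to 1 (fully open). In form: [tx, ty, tz, rx, ry, rz, fingers, tx, ty, tz, rx, ry, rz, fingers, ...]. A call has 1 to 8 rows; each row is the pose to reach, as a shift and turn from the pose commanded when the call began, along the tool's axes at that moment; what a row does not reach only later rows make up. A row lasts 1/10 s, in which the tool goes at most 50 mm and 8.59 degrees, less where a joint would pass 70% of its speed; a pose out of reach is approached as far as the arm can. A call with a gripper value outside its range is refused whole. The fingers move at their own pace and stop on an object; "force" is the grip in N (left out, the last holds). Time passes only in rows, so rows that repeat a pose let the fingers close. It gives the time, the measured TCP pose, the force, the opening and the grip force at its end, in the units of the state.
- get_obs(): the state, without advancing time (a new reading comes with each control period).
- read_camera(name): name is "scene" or "top" or "wrist"; returns a dict with "img" (384x512x3 uint8, red, green, blue), "camera_matrix" (3x3 intrinsics, pixels), "k1" (the pictures are not rectified: a ray, as slopes to the right and down, at radius r is drawn at 1 + k1 r^2 times it, then the intrinsics apply), "pose" (4x4, takes a point from camera to world coordinates). Camera axes: x right, y down, z forward; pixel columns grow to the right and rows downward; lengths in m; the calibration is good to about 2 mm. A picture is of the moment at which its call begins. There is no depth.
- hand_in(): hands the job in; it is judged then, once.
The state is a dict: "t": time; "q": joint angles; "joint_vel": joint speeds; "joint_torque": joint torques, N m; "eef_pos": TCP position; "tool_rot": TCP orientation; "contact_force": force on the tool from outside, world axes, zero at the start; "torque": the same for the moment, N m; "gripper_width": opening from 0.0 (shut) to 1.0 (fully open); "grasp_force": force on a finger pad.
Only numpy, scipy, OpenCV 4.12 (cv2) and the standard library are available. Lean on these libraries where they do the work, as an engineer would, in place of code of your own. Each camera call takes 0.05 s, during which the arm holds its last target. There are 200 camera calls.

## Working session

There is one attempt and no reset: what is moved stays moved. The work goes in short steps, Python scripts to look and compute and a tool call to move; the robot and the scene stay as the last step left them, time stands still between calls to the robot, and variables do not carry over. Pictures are saved under pics/ and viewed, at most 10 in all, crops included, and the job is handed in when it is done.

Besides the shell and the picture viewer there is one more tool, called after "Request:" as name(argument=value, ...) on one line, values as JSON. arm_command: Moves the arm, as the interface text tells. Its arguments: {"type":"object","properties":{"commands":{"type":"array","items":{"type":"number"}},"force":{"type":"number"}},"required":["commands"]}

```bash
mkdir -p pics; ls; cat > h.py <<'E'
import numpy as np,cv2
from station import get_obs,read_camera,hand_in
from scipy.spatial.transform import Rotation as R
def snap(n,f=None):
    c=read_camera(n)
    if f: cv2.imwrite('pics/'+f,c['img'][:,:,::-1])
    return c
def ray(c,u,v):
    K=c['camera_matrix'];x=(u-K[0,2])/K[0,0];y=(v-K[1,2])/K[1,1]
    d=np.hypot(x,y);r=d
    for _ in range(20): r=d/(1+c['k1']*r*r)
    s=r/d if d>0 else 1
    P=c['pose'];return P[:3,3],P[:3,:3]@np.array([x*s,y*s,1])
def onz(c,u,v,z):
    o,d=ray(c,u,v);return o+d*(z-o[2])/d[2]
def proj(c,p):
    P=c['pose'];q=P[:3,:3].T@(np.array(p)-P[:3,3]);x,y=q[:2]/q[2];k=1+c['k1']*(x*x+y*y);K=c['camera_matrix']
    return np.array([K[0,0]*x*k+K[0,2],K[1,1]*y*k+K[1,2]])
def tri(l):
    A=np.zeros((3,3));b=np.zeros(3)
    for c,u,v in l:
        o,d=ray(c,u,v);d=d/np.linalg.norm(d);M=np.eye(3)-np.outer(d,d);A+=M;b+=M@o
    return np.linalg.solve(A,b)
def rot(o=None):
    q=(o or get_obs())['tool_rot'];return R.from_quat([q[1],q[2],q[3],q[0]])
def totool(p):
    o=get_obs();return rot(o).inv().apply(np.array(p)-o['eef_pos'])
E
python3 - <<'E'
from h import *
import pickle
cs={n:snap(n) for n in ['scene','top']}
pickle.dump(cs,open('c0.pkl','wb'))
im=np.vstack([cs['scene']['img'],cs['top']['img']])
for n in cs: cv2.imwrite(f'pics/{n}0.png',cv2.resize(cs[n]['img'][:,:,::-1],(800,600),interpolation=cv2.INTER_CUBIC)); print(n,cs[n]['pose'].round(3).tolist(),cs[n]['camera_matrix'].tolist(),cs[n]['k1'])
o=get_obs();print(o['t'],o['eef_pos'],rot(o).as_matrix().round(3))
E
```

```text
pics
scene [[-0.78, -0.26, 0.568, -0.281], [-0.625, 0.304, -0.719, 0.912], [0.015, -0.917, -0.4, 0.622], [0.0, 0.0, 0.0, 1.0]] [[496.16666032024307, 0.0, 258.4822469594027], [0.0, 496.16666032024307, 192.47977674054252], [0.0, 0.0, 1.0]] 0.04340249306697531
top [[0.019, -0.999, 0.04, 0.444], [-1.0, -0.019, -0.005, -0.034], [0.006, -0.04, -0.999, 0.96], [0.0, 0.0, 0.0, 1.0]] [[351.5120535997902, 0.0, 255.2622136258622], [0.0, 351.5120535997902, 192.32065776164194], [0.0, 0.0, 1.0]] -0.05541713561934515
0.1 [0.51107655 0.44016607 0.23045511] [[-0.653  0.758 -0.001]
 [ 0.758  0.653 -0.001]
 [-0.    -0.002 -1.   ]]
```

View pics/scene0.png

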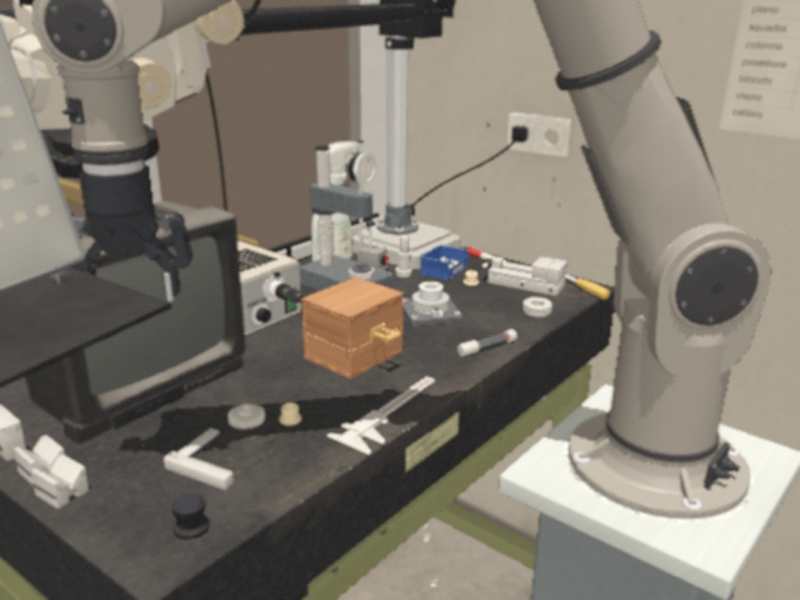

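View pics/top0.png

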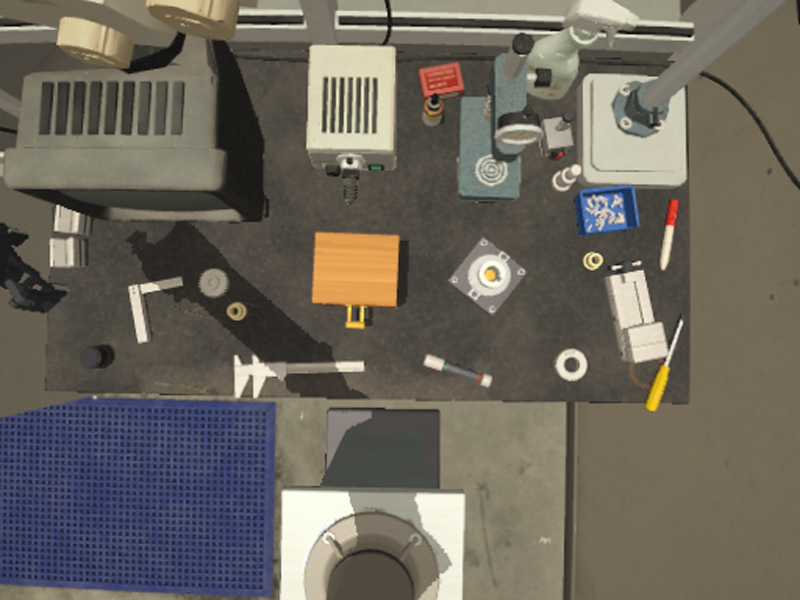

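The scene picture shows the shut wooden case with its brass grip facing the robot. In the top view (800x600 scale) the case is at (357,270), grip at (356,316) and fixture at (488,275) with its plate turned about 45°.

```bash
python3 - <<'E'
from h import *
import pickle
cs=pickle.load(open('c0.pkl','rb'));c=cs['top'];s=cs['scene']
hsv=cv2.cvtColor(c['img'],cv2.COLOR_RGB2HSV)
sub=np.zeros(hsv.shape[:2],np.uint8);sub[140:220,190:265]=1
m=cv2.inRange(hsv,(5,80,80),(17,255,255))*sub
cn=max(cv2.findContours(m,0,1)[0],key=cv2.contourArea)
box=cv2.boxPoints(cv2.minAreaRect(cn));print('lid px',box.round(1).tolist())
W=np.array([onz(c,*p,.111) for p in box]);print(W.round(4),W.mean(0).round(4))
for i in range(2):
  e=W[i+1]-W[i];print(np.linalg.norm(e),np.degrees(np.arctan2(e[1],e[0])))
g=cv2.inRange(hsv,(18,100,80),(32,255,255));g[:190]=0;g[215:]=0;g[:,:200]=0;g[:,255:]=0
ys,xs=np.nonzero(g);print('grip',xs.min(),xs.max(),ys.min(),ys.max(),len(xs))
for y in range(ys.min(),ys.max()+1): print(y,xs[ys==y].min(),xs[ys==y].max(),(ys==y).sum())
r0=ys.max()-3
print('bar',[onz(c,x,r0,.063).round(4).tolist() for x in (xs.min(),xs.max()+1)])
print('hub approx',onz(c,490/1.5625,273.5/1.5625,.058))
for n,(u,v),z in [('ring',(571,365),.018),('gear',(213,283),.02),('bush',(237,311),.022)]: print(n,onz(c,u/1.5625,v/1.5625,z))
# plate corners
for u,v in [(483,238),(526,272),(490,315),(449,280)]: print(onz(c,u/1.5625,v/1.5625,.014))
E
```

```text
lid px [[198.3000030517578, 194.39999389648438], [200.60000610351562, 146.8000030517578], [255.60000610351562, 149.39999389648438], [253.39999389648438, 197.10000610351562]]
[[ 0.4701  0.0996  0.111 ]
 [ 0.5861  0.0972  0.111 ]
 [ 0.5822 -0.0369  0.111 ]
 [ 0.4663 -0.0336  0.111 ]] [0.5262 0.0316 0.111 ]
0.11608035765121741 -1.2171303451053639
0.13411357194388437 -91.67085150475666
grip 207 234 194 210 145
194 207 222 2
195 221 234 11
196 222 234 13
197 222 232 6
198 222 232 6
199 222 232 6
200 222 232 6
201 222 232 6
202 222 232 6
203 222 232 6
204 222 232 6
205 222 232 11
206 221 233 13
207 221 233 13
208 221 233 13
209 221 233 13
210 225 232 8
bar [[0.44, 0.0842, 0.063], [0.4413, 0.0128, 0.063]]
hub approx [ 0.52744671 -0.18780692  0.058     ]
ring [ 0.37607533 -0.33692407  0.018     ]
gear [0.50552713 0.28226319 0.02      ]
bush [0.4581061  0.23849698 0.022     ]
[ 0.59310713 -0.18246498  0.014     ]
[ 0.5354103 -0.2580397  0.014    ]
[ 0.45968249 -0.19619833  0.014     ]
[ 0.51882062 -0.12438944  0.014     ]
```

Request:
arm_command(commands=[-0.26, -0.32, 0.04, 0, 0, -47.8, 1, -0.26, -0.32, 0.04, 0, 0, -47.8, 1, -0.26, -0.32, 0.04, 0, 0, -47.8, 1, -0.26, -0.32, 0.04, 0, 0, -47.8, 1, -0.26, -0.32, 0.04, 0, 0, -47.8, 1, -0.26, -0.32, 0.04, 0, 0, -47.8, 1, -0.26, -0.32, 0.04, 0, 0, -47.8, 1, -0.26, -0.32, 0.04, 0, 0, -47.8, 1], force=40)

```text
t: 0.9
eef_pos: [0.4403, 0.047, 0.1924]
tool_rot: [-0.0, 0.013, 1.0, 0.0]
contact_force: [2.1, -0.1, -0.3]
gripper_width: 0.996
grasp_force: 0.0
```

Request:
arm_command(commands=[0, 0, 0, 0, 0, 0, 1, 0, 0, 0, 0, 0, 0, 1, 0, 0, 0, 0, 0, 0, 1])

```text
t: 1.2
eef_pos: [0.4416, 0.0501, 0.1928]
tool_rot: [0.0, 0.012, 1.0, 0.0]
contact_force: [-0.3, -0.3, 0.3]
gripper_width: 0.999
grasp_force: 0.0
```

```bash
python3 - <<'E'
from h import *
import pickle
c=snap('wrist');pickle.dump(c,open('c1.pkl','wb'))
cv2.imwrite('pics/w1.png',cv2.resize(c['img'][:,:,::-1],(800,600),interpolation=cv2.INTER_CUBIC))
o=get_obs();print(o['t'],o['eef_pos'],o['q'],rot(o).as_matrix().round(3));print(c['pose'].round(3))
print('grip',proj(c,[.4385,.034,.063])*1.5625,totool([.4385,.034,.063]))
E
```

```text
1.25 [0.44158133 0.05044285 0.19281313] [-2.46194808e-01  1.44258045e-01 -8.52753522e-03  2.12369275e+00
  1.11953756e-03  8.73204426e-01  1.29212352e+00] [[-1.     0.023  0.   ]
 [ 0.023  1.     0.   ]
 [-0.     0.    -1.   ]]
[[ 0.023  0.965  0.26   0.376]
 [ 1.    -0.023 -0.005  0.05 ]
 [ 0.001  0.26  -0.966  0.336]
 [ 0.     0.     0.     1.   ]]
grip [378.21178831 279.05828095] [ 0.00273926 -0.01657193  0.12980439]
```

View pics/w1.png

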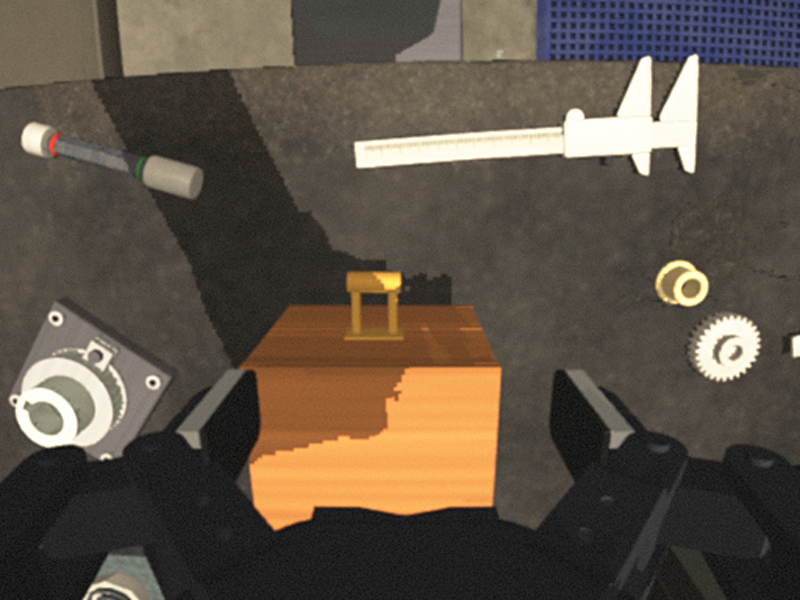

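The wrist view shows the brass grip bar at (374,281), as predicted to within 1–2 mm. The hub is at (45,412), with a notch on its image-left side. I'll go down and pinch the bar.

Request:
arm_command(commands=[0.003, -0.0175, 0.03, 0, 0, 0, 1, 0.003, -0.0175, 0.065, 0, 0, 0, 1, 0.003, -0.0175, 0.1, 0, 0, 0, 0.8, 0.003, -0.0175, 0.125, 0, 0, 0, 0.6, 0.003, -0.0175, 0.143, 0, 0, 0, 0.55, 0.003, -0.0175, 0.145, 0, 0, 0, 0.5, 0.003, -0.0175, 0.145, 0, 0, 0, 0.45], force=40)

```text
t: 1.95
eef_pos: [0.4379, 0.0326, 0.0476]
tool_rot: [-0.0, 0.012, 1.0, 0.0]
contact_force: [0.4, -0.9, 0.3]
gripper_width: 0.452
grasp_force: 0.0
```

```bash
python3 - <<'E'
from h import *
c=snap('wrist')
cv2.imwrite('pics/w2.png',cv2.resize(c['img'][:,:,::-1],(800,600),interpolation=cv2.INTER_CUBIC))
o=get_obs();print(o['t'],o['eef_pos'],o['gripper_width'],o['contact_force'])
E
```

```text
2.0 [0.4384283  0.03246736 0.04820044] 0.4522033316530983 [-0.81937205 -0.16595069 -0.56691291]
```

View pics/w2.png

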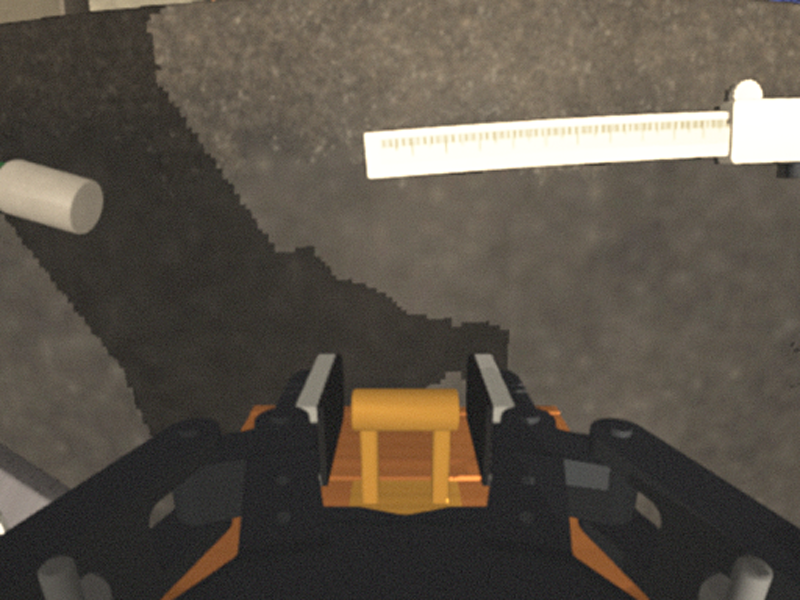

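The bar at (405,410) sits centred between the pads. Closing.

Request:
arm_command(commands=[0, 0, 0, 0, 0, 0, 0.2, 0, 0, 0, 0, 0, 0, 0.2, 0, 0, 0, 0, 0, 0, 0.2, 0, 0, 0, 0, 0, 0, 0.2], force=40)

```text
t: 2.4
eef_pos: [0.4387, 0.0326, 0.0487]
tool_rot: [0.001, 0.012, 1.0, 0.001]
contact_force: [-1.4, 5.0, 7.8]
gripper_width: 0.338
grasp_force: 39.8
```

```bash
python3 - <<'E'
import numpy as np
for t in np.arange(0.1,1.51,.1):
  print(round(t,2),[round(v,3) for v in (-(-.142*np.cos(t)+.013*np.sin(t)+.142), -(.142*np.sin(t)+.013*np.cos(t)-.013))])
E
```

```text
0.1 [np.float64(-0.002), np.float64(-0.014)]
0.2 [np.float64(-0.005), np.float64(-0.028)]
0.3 [np.float64(-0.01), np.float64(-0.041)]
0.4 [np.float64(-0.016), np.float64(-0.054)]
0.5 [np.float64(-0.024), np.float64(-0.066)]
0.6 [np.float64(-0.032), np.float64(-0.078)]
0.7 [np.float64(-0.042), np.float64(-0.088)]
0.8 [np.float64(-0.052), np.float64(-0.098)]
0.9 [np.float64(-0.064), np.float64(-0.106)]
1.0 [np.float64(-0.076), np.float64(-0.114)]
1.1 [np.float64(-0.089), np.float64(-0.119)]
1.2 [np.float64(-0.103), np.float64(-0.124)]
1.3 [np.float64(-0.117), np.float64(-0.127)]
1.4 [np.float64(-0.131), np.float64(-0.129)]
1.5 [np.float64(-0.145), np.float64(-0.13)]
```

Request:
arm_command(commands=[-0.002, 0, -0.014, 0, 0, 0, 0.2, -0.005, 0, -0.028, 0, 0, 0, 0.2, -0.01, 0, -0.041, 0, 0, 0, 0.2, -0.016, 0, -0.054, 0, 0, 0, 0.2, -0.024, 0, -0.066, 0, 0, 0, 0.2, -0.032, 0, -0.078, 0, 0, 0, 0.2, -0.042, 0, -0.088, 0, 0, 0, 0.2])

```text
t: 3.1
eef_pos: [0.4795, 0.0316, 0.1364]
tool_rot: [-0.0, 0.012, 1.0, 0.001]
contact_force: [-0.5, 4.8, -4.2]
gripper_width: 0.338
grasp_force: 40.3
```

Request:
arm_command(commands=[-0.01, 0, -0.01, 0, 0, 0, 0.2, -0.022, 0, -0.018, 0, 0, 0, 0.2, -0.034, 0, -0.026, 0, 0, 0, 0.2, -0.047, 0, -0.031, 0, 0, 0, 0.2, -0.061, 0, -0.036, 0, 0, 0, 0.2, -0.075, 0, -0.039, 0, 0, 0, 0.2, -0.089, 0, -0.041, 0, 0, 0, 0.2, -0.094, 0, -0.0415, 0, 0, 0, 0.2])

```text
t: 3.9
eef_pos: [0.5749, 0.0293, 0.1783]
tool_rot: [0.001, 0.012, 1.0, 0.001]
contact_force: [-0.5, 4.3, 2.6]
gripper_width: 0.335
grasp_force: 42.4
```

Request:
arm_command(commands=[0, 0, 0, 0, 0, 0, 0.8, 0, 0, 0, 0, 0, 0, 0.8, 0, 0, 0, 0, 0, 0, 0.8, 0, 0, -0.03, 0, 0, 0, 0.8, 0.01, 0, -0.07, 0, 0, 0, 0.8, 0.05, 0, -0.1, 0, 0, 0, 0.8, 0.09, 0, -0.1, 0, 0, 0, 0.8, 0.115, 0, -0.1, 0, 0, 0, 0.8])

```text
t: 4.7
eef_pos: [0.4564, 0.0305, 0.2779]
tool_rot: [0.0, 0.013, 1.0, -0.0]
contact_force: [0.5, 0.6, 0.1]
gripper_width: 0.802
grasp_force: 0.0
```

```bash
python3 - <<'E'
from h import *
import pickle
c=snap('wrist');t=snap('top');pickle.dump((c,t),open('c3.pkl','wb'))
a=cv2.resize(c['img'],(800,600),interpolation=cv2.INTER_CUBIC)
cv2.imwrite('pics/w3.png',a[:,:,::-1])
o=get_obs();print(o['t'],o['eef_pos'],o['q'])
for n,p in dict(case=[.526,.032,.044],well=[.511,.032,.082],hub=[.527,-.188,.058]).items(): print(n,proj(c,p)*1.5625)
E
```

```text
4.8 [0.45549407 0.03043398 0.27730288] [-2.14012246e-01  6.61829093e-02  1.09690095e-02  1.99704092e+00
 -7.02417838e-04  1.07923579e+00  1.34261573e+00]
case [409.92627838 336.51850696]
well [410.09146807 334.80161234]
hub [138.4576051  349.00677966]
```

View pics/w3.png

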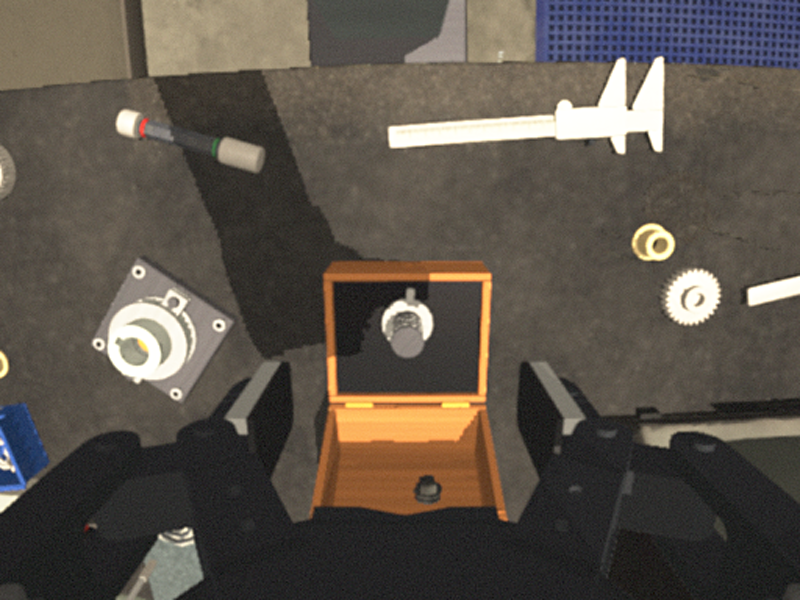

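The lid is open. The gauge handle top is at (408,341), with its collar lug at (410,295). The hub mouth is at about (138,348), with the keyway notch towards the image left.

```bash
python3 - <<'E'
from h import *
import pickle
c,t=pickle.load(open('c3.pkl','rb'))
z=lambda im,x,y,w,s:cv2.resize(im[y:y+w,x:x+w],None,fx=s,fy=s,interpolation=cv2.INTER_CUBIC)
a=z(c['img'],50,180,66,6);b=z(c['img'],228,175,66,6)
cv2.imwrite('pics/z3.png',np.hstack([a,b])[:,:,::-1])
E
```

```text
(no output)
```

View pics/z3.png

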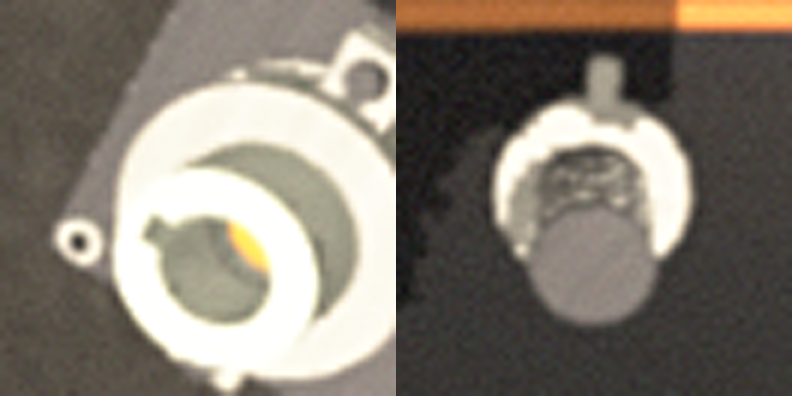

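The zoom shows the bore centre at (216,270) with its notch end at (149,229). The gauge handle top is at (594,265) and the lug tip at (605,58), both in zoom pixels.

```bash
python3 - <<'E'
from h import *
import pickle
c,t=pickle.load(open('c3.pkl','rb'))
A=lambda u,v,z:onz(c,50+u/6-.4,180+v/6-.4,z)
B=lambda u,v,z:onz(c,228+(u-396)/6-.4,175+v/6-.4,z)
ang=lambda d:np.degrees(np.arctan2(d[1],d[0]))
h=A(216,270,.058);k=A(149,229,.058);print('hub',h,'key',k,np.linalg.norm(k-h),'dir',ang(k-h))
g=B(594,265,.095);l=B(605,60,.053);print('gauge',g,'lug',l,np.linalg.norm((l-g)[:2]),ang(l-g))
# plate holes and edges orientation
from math import degrees
print('hub top cam',onz(t,490/1.5625,273.5/1.5625,.058))
print(get_obs()['q'])
print('grasp tool shift',totool([g[0],g[1],.060]))
E
```

```text
hub [ 0.52861365 -0.19235231  0.058     ] key [ 0.51919985 -0.20568804  0.058     ] 0.016323640484201207 dir -125.2185634996571
gauge [0.51156175 0.0297818  0.095     ] lug [0.48344569 0.03293156 0.053     ] 0.028291931461946203 173.60796560198543
hub top cam [ 0.52744671 -0.18780692  0.058     ]
[-2.14012246e-01  6.61829093e-02  1.09690095e-02  1.99704092e+00
 -7.02417838e-04  1.07923579e+00  1.34261573e+00]
grasp tool shift [-0.05624351  0.00083948  0.21725679]
```

Request:
arm_command(commands=[-0.03, 0.001, 0.02, 0, 0, 8, 0.8, -0.056, 0.001, 0.05, 0, 0, 16, 0.8, -0.056, 0.001, 0.08, 0, 0, 24, 0.8, -0.056, 0.001, 0.11, 0, 0, 32, 0.7, -0.056, 0.001, 0.13, 0, 0, 40, 0.7, -0.056, 0.001, 0.135, 0, 0, 45, 0.7, -0.056, 0.001, 0.135, 0, 0, 45, 0.7])

```text
t: 5.5
eef_pos: [0.5143, 0.0301, 0.1408]
tool_rot: [-0.001, 0.395, 0.919, -0.001]
contact_force: [-0.8, 0.0, 0.7]
gripper_width: 0.7
grasp_force: 0.0
```

```bash
python3 - <<'E'
from h import *
import pickle
c=snap('wrist');t=snap('top');pickle.dump((c,t),open('c4.pkl','wb'))
a=cv2.resize(c['img'],(400,300),interpolation=cv2.INTER_AREA)
u,v=proj(c,[.511,.030,.07]).astype(int);print(u,v)
x0=max(0,min(412,u-50));y0=max(0,min(284,v-50))
b=cv2.resize(c['img'][y0:y0+100,x0:x0+100],(300,300),interpolation=cv2.INTER_CUBIC);print(x0,y0)
b2=cv2.resize(t['img'][130:220,185:345],(700,300),interpolation=cv2.INTER_CUBIC)[:,:700]
cv2.imwrite('pics/w4.png',np.vstack([np.hstack([a,b]),b2])[:,:,::-1])
o=get_obs();print(o['t'],o['eef_pos'],o['q'])
E
```

```text
257 196
207 146
5.6 [0.51527143 0.03043134 0.14227389] [-0.28134276  0.32831976  0.1219807   2.02419536 -0.05465172  0.79184064
  0.63472316]
```

View pics/w4.png

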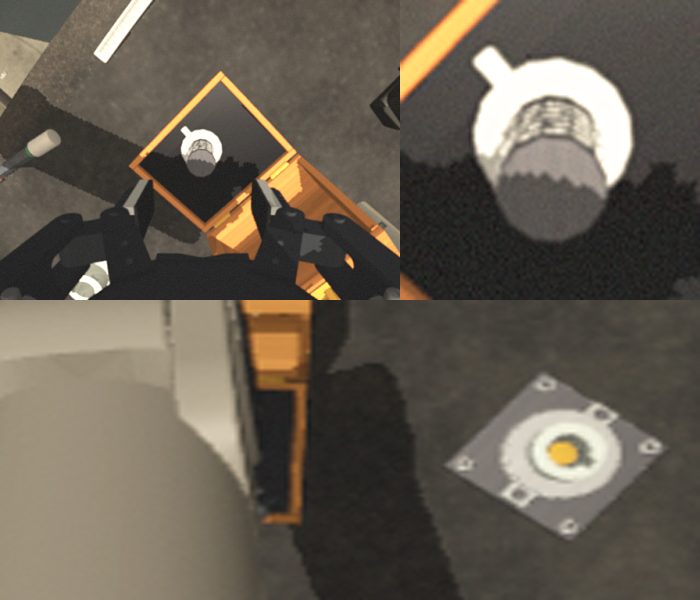

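The wrist view shows the gauge between the fingers, with its handle top at crop (552,186) and its lug tip at (485,55). The top crop shows the plate's corners, which I'll use for its angle.

```bash
python3 - <<'E'
from h import *
import pickle
c,t=pickle.load(open('c4.pkl','rb'))
C=lambda u,v,z:onz(c,207+(u-400)/3-.3,146+v/3-.3,z)
ang=lambda d:np.degrees(np.arctan2(d[1],d[0]))
g=C(552,186,.095);l=C(484,57,.053);k=C(552,134,.053);print('gauge',g,'collar',k,'lug',l,np.linalg.norm((l-g)[:2]),ang(l-g),ang(l-k))
T=lambda u,v,z:onz(t,185+u*160/700-.4,130+(v-300)*.3-.4,z)
P=[T(*p,.014) for p in [(542,373),(667,449),(570,540),(445,464)]];print('plate',np.mean(P,0),[ang(P[(i+1)%4]-P[i]) for i in range(4)])
print('hub',T(562,452,.058))
print('shift',totool([g[0],g[1],.060]))
E
```

```text
gauge [0.51116422 0.03019292 0.095     ] collar [0.51096845 0.0300201  0.053     ] lug [0.48511579 0.03275255 0.053     ] 0.026173887829645276 174.38788063436076 173.96662641131053
plate [ 0.5274349  -0.19028098  0.014     ] [np.float64(-127.62027270722713), np.float64(141.60515653185095), np.float64(52.43237205043862), np.float64(-38.098832811290514)]
hub [ 0.52700422 -0.18640595  0.058     ]
shift [ 0.00269983 -0.00313613  0.08227268]
```

Request:
arm_command(commands=[0.0025, -0.003, 0.03, 0, 0, 0, 0.7, 0.0025, -0.003, 0.06, 0, 0, 0, 0.7, 0.0025, -0.003, 0.081, 0, 0, 0, 0.6, 0.0025, -0.003, 0.082, 0, 0, 0, 0.45, 0.0025, -0.003, 0.082, 0, 0, 0, 0.1, 0.0025, -0.003, 0.082, 0, 0, 0, 0.1, 0.0025, -0.003, 0.082, 0, 0, 0, 0.1, 0.0025, -0.003, 0.082, 0, 0, 0, 0.1], force=80)

```text
t: 6.4
eef_pos: [0.5116, 0.0304, 0.0612]
tool_rot: [0.001, 0.394, 0.919, 0.001]
contact_force: [-0.8, 0.6, 2.9]
gripper_width: 0.26
grasp_force: 78.6
```

Request:
arm_command(commands=[0, 0, -0.02, 0, 0, 0, 0.1, 0, 0, -0.05, 0, 0, 0, 0.1, 0, 0, -0.08, 0, 0, 0, 0.1, 0, 0, -0.085, 0, 0, 0, 0.1])

```text
t: 6.8
eef_pos: [0.5132, 0.0306, 0.1487]
tool_rot: [0.003, 0.394, 0.919, 0.002]
contact_force: [0.4, 0.5, -2.0]
gripper_width: 0.26
grasp_force: 79.7
```

Request:
arm_command(commands=[-0.025, -0.02, 0, 0, 0, -7, 0.1, -0.05, -0.04, 0, 0, 0, -15, 0.1, -0.08, -0.065, 0, 0, 0, -23, 0.1, -0.11, -0.09, 0, 0, 0, -31, 0.1, -0.14, -0.115, 0, 0, 0, -39, 0.1, -0.16, -0.13, 0, 0, 0, -47, 0.1, -0.171, -0.14, 0, 0, 0, -55, 0.1, -0.171, -0.14, 0, 0, 0, -58, 0.1])

```text
t: 7.6
eef_pos: [0.5261, -0.1934, 0.1443]
tool_rot: [-0.001, -0.101, 0.995, -0.0]
contact_force: [-0.2, 0.1, -1.9]
gripper_width: 0.258
grasp_force: 79.6
```

Request:
arm_command(commands=[0, 0, 0, 0, 0, 0, 0.1, 0, 0, 0, 0, 0, 0, 0.1])

```text
t: 7.8
eef_pos: [0.5268, -0.1896, 0.1446]
tool_rot: [-0.0, -0.1, 0.995, 0.0]
contact_force: [-0.1, 0.0, -2.0]
gripper_width: 0.257
grasp_force: 79.6
```

```bash
python3 - <<'E'
from h import *
import pickle
c=snap('wrist');t=snap('scene');pickle.dump((c,t),open('c5.pkl','wb'))
cv2.imwrite('pics/w5.png',np.hstack([cv2.resize(c['img'][100:340,130:390],(520,480),interpolation=cv2.INTER_CUBIC),cv2.resize(t['img'][110:240,180:320],(280,260)).repeat(1,0) if 0 else np.vstack([cv2.resize(t['img'][110:250,200:340],(280,280)),np.zeros((200,280,3),np.uint8)])])[:,:,::-1])
o=get_obs();print(o['t'],o['eef_pos'],o['q'],o['contact_force'],o['gripper_width'],o['grasp_force']);print(rot(o).as_matrix().round(3),np.degrees(np.arctan2(*rot(o).as_matrix()[[1,0],0])))
E
```

```text
7.9 [ 0.52707894 -0.18928134  0.14488046] [ 0.24236829  0.38978267 -0.01105569  1.91415682  0.00531308  0.83825713
  2.00065446] [ 0.91773104 -0.00260631 -1.00400671] 0.25994197950185904 79.6020770072937
[[-0.98  -0.2   -0.001]
 [-0.2    0.98   0.   ]
 [ 0.     0.    -1.   ]] -168.46796608713004
```

View pics/w5.png

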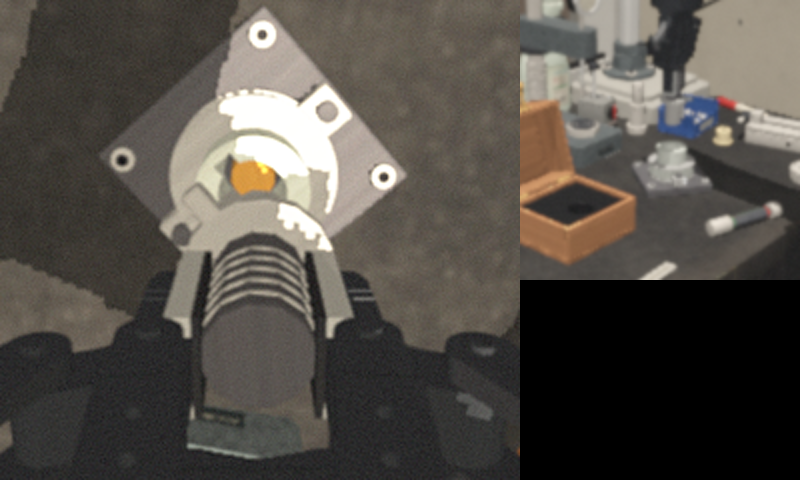

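The gauge is held above the hub. In the picture the plate's screws are at (262,34), (122,160) and (384,177), the handle disc is at about (258,355), the lug tip is at (190,195), and the orange plunger is visible through the bore.

```bash
python3 - <<'E'
from h import *
import pickle
c,t=pickle.load(open('c5.pkl','rb'))
D=lambda u,v,z:onz(c,130+u/2-.25,100+v/2-.25,z)
ang=lambda d:np.degrees(np.arctan2(d[1],d[0]))
S=[D(*p,.015) for p in [(262,34),(122,160),(384,177)]]
print('plate centre',(S[1]+S[2])/2,'edge',ang(S[0]-S[1]),ang(S[0]-S[2]),np.linalg.norm(S[0]-S[1]),np.linalg.norm(S[0]-S[2]))
print('boss ctr y from edges',D(253.5,185,.058), 'boss top edge',D(253,130,.058))
print('handle',D(258.5,355,.1787),'left/right',D(202,355,.1787),D(315,355,.1787))
l=D(190,195,.1367);print('lug',l)
P=lambda p:(proj(c,p)-[130,100]+.25)*2
hub=[.5275,-.190]
for a in (-128,-52,142,52): print(a,P([hub[0]+.0176*np.cos(np.radians(a)),hub[1]+.0176*np.sin(np.radians(a)),.058]))
print('hub',P(hub+[.058]),'boss edges',P([hub[0]-.022,hub[1],.058]),P([hub[0],hub[1]-.022,.058]),P([hub[0],hub[1]+.022,.058]))
o=get_obs();e=o['eef_pos'];print('handle centre pred',P([e[0],e[1],.1787]),'dia', P([e[0],e[1]-.012,.1787]),P([e[0],e[1]+.012,.1787]))
# orange centroid
hsv=cv2.cvtColor(c['img'],cv2.COLOR_RGB2HSV);m=cv2.inRange(hsv,(10,120,100),(30,255,255));m[:170]=0;m[205:]=0;m[:,:230]=0;m[:,290:]=0
ys,xs=np.nonzero(m);print('orange',(xs.min()-130)*2,(xs.max()-129)*2,(ys.min()-100)*2,(ys.max()-99)*2,'pred',P(hub+[.034]))
cv2.imwrite('pics/w5b.png',cv2.resize(c['img'][140:240,190:320],(780,600),interpolation=cv2.INTER_CUBIC)[:,:,::-1])
E
```

```text
plate centre [ 0.52916308 -0.19235     0.015     ] edge 142.82838578150705 -127.2604079056932 0.08312935490531412 0.08346014049838504
boss ctr y from edges [ 0.52493589 -0.19295462  0.058     ] boss top edge [ 0.50425619 -0.19731951  0.058     ]
handle [ 0.52561068 -0.19117942  0.1787    ] left/right [ 0.52783158 -0.2019954   0.1787    ] [ 0.52344261 -0.1803484   0.1787    ]
lug [ 0.50919329 -0.21192929  0.1367    ]
-128 [229.31695532 158.55684303]
-52 [218.69417913 212.52635378]
142 [295.44791262 163.62441043]
52 [289.36169021 226.15714738]
hub [259.78392711 192.86241093] boss edges [271.655144  137.1077848] [202.8412332  181.73139093] [316.15687596 203.86391429]
handle centre pred [266.48239986 363.15101536] dia [206.26849135 352.32769088] [325.9266507 373.540069 ]
orange 230 276 162 194 pred [259.53205113 176.79806733]
```

View pics/w5b.png

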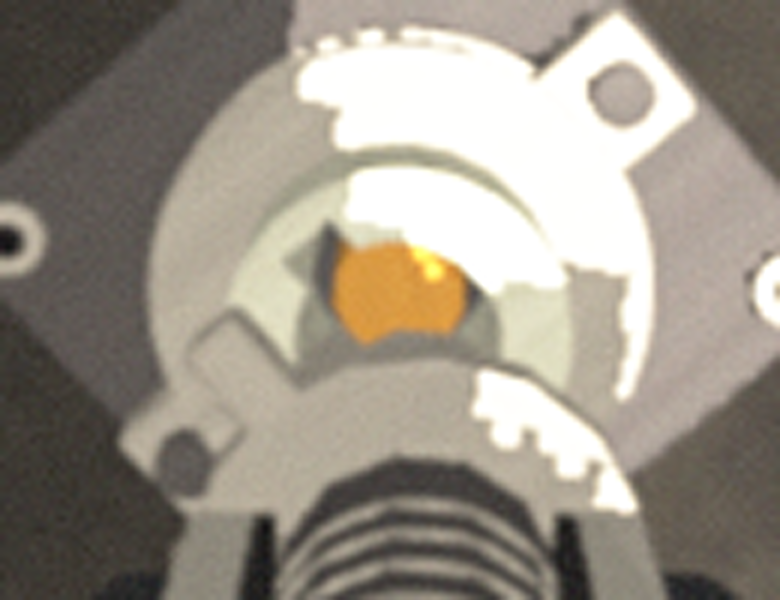

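```bash
python3 - <<'E'
from h import *
import pickle
c,t=pickle.load(open('c5.pkl','rb'))
P=lambda p:(proj(c,p)-[130,100]+.25)*2
a=np.linspace(0,2*np.pi,360)
def top(x,y,z,r):
    q=np.array([P([x+r*np.cos(b),y+r*np.sin(b),z]) for b in a]);return q.min(0).round(1),q.max(0).round(1)
for g in [(.5256,-.1912),(.5271,-.1912)]: print(g,'collar',top(*g,.1367,.02),'handle',top(*g,.1787,.012),'nosecollar lower',top(*g,.1307,.02))
for h in [(.527,-.1925),(.529,-.1925)]: print(h,'boss',top(*h,.058,.022),'pulley?',top(*h,.034,.01))
E
```

```text
(0.5256, -0.1912) collar (array([180.8, 195.8]), array([335.2, 338.8])) handle (array([197. , 299.1]), array([319.8, 407.4])) nosecollar lower (array([183.4, 189.3]), array([332.6, 328. ]))
(0.5271, -0.1912) collar (array([179.9, 201.4]), array([333.9, 343.7])) handle (array([195.7, 306.1]), array([318.1, 413.6])) nosecollar lower (array([182.5, 194.7]), array([331.3, 332.7]))
(0.527, -0.1925) boss (array([195.7, 133.3]), array([311.5, 244.7])) pulley? (array([229.9, 151. ]), array([277.9, 197.5]))
(0.529, -0.1925) boss (array([194.8, 138.5]), array([310.3, 249.4])) pulley? (array([229. , 155.7]), array([276.9, 202. ]))
```

Request:
arm_command(commands=[-0.001, -0.0015, 0.015, 0, 0, 0, 0.1, -0.001, -0.0015, 0.03, 0, 0, 0, 0.1, -0.001, -0.0015, 0.036, 0, 0, 0, 0.1, -0.001, -0.0015, 0.04, 0, 0, 0, 0.1, -0.001, -0.0015, 0.043, 0, 0, 0, 0.1, -0.001, -0.0015, 0.045, 0, 0, 0, 0.1])

```text
t: 8.5
eef_pos: [0.5287, -0.1913, 0.1002]
tool_rot: [0.0, -0.101, 0.995, -0.0]
contact_force: [0.5, 1.0, -1.5]
gripper_width: 0.259
grasp_force: 79.6
```

Request:
arm_command(commands=[0, 0, 0.002, 0, 0, 0, 0.1, 0, 0, 0.003, 0, 0, 0, 0.1, 0, 0, 0.004, 0, 0, 0, 0.1, 0, 0, 0.005, 0, 0, 0, 0.1])

```text
t: 8.9
eef_pos: [0.5286, -0.1913, 0.0953]
tool_rot: [0.0, -0.1, 0.995, -0.0]
contact_force: [-0.9, -0.3, -2.5]
gripper_width: 0.262
grasp_force: 79.6
```

Request:
arm_command(commands=[0, 0, 0.003, 0, 0, 0, 0.1, 0, 0, 0.006, 0, 0, 0, 0.1, 0, 0, 0.009, 0, 0, 0, 0.1, 0, 0, 0.012, 0, 0, 0, 0.1, 0, 0, 0.015, 0, 0, 0, 0.1, 0, 0, 0.017, 0, 0, 0, 0.1, 0, 0, 0.019, 0, 0, 0, 0.1, 0, 0, 0.021, 0, 0, 0, 0.1])

```text
t: 9.7
eef_pos: [0.5285, -0.1913, 0.0744]
tool_rot: [0.0, -0.101, 0.995, 0.0]
contact_force: [-1.3, 1.2, 4.3]
gripper_width: 0.26
grasp_force: 79.8
```

Request:
arm_command(commands=[0, 0, 0.001, 0, 0, 0, 0.1, 0, 0, 0.002, 0, 0, 0, 0.1, 0, 0, 0.003, 0, 0, 0, 0.1, 0, 0, 0.003, 0, 0, 0, 0.1], force=110)

```text
t: 10.1
eef_pos: [0.5286, -0.1913, 0.0723]
tool_rot: [0.0, -0.1, 0.995, 0.0]
contact_force: [-5.0, 1.3, 14.2]
gripper_width: 0.255
grasp_force: 108.9
```

Request:
arm_command(commands=[0, 0, 0.001, 0, 0, 0, 0.1, 0, 0, 0.001, 0, 0, 0, 0.1, 0, 0, 0.001, 0, 0, 0, 0.1, 0, 0, 0.001, 0, 0, 0, 0.1])

```text
t: 10.5
eef_pos: [0.5286, -0.1912, 0.0723]
tool_rot: [0.0, -0.1, 0.995, 0.0]
contact_force: [-7.8, 2.3, 22.9]
gripper_width: 0.257
grasp_force: 110.0
```

```bash
python3 - <<'E'
from h import *
c=snap('wrist');s=snap('scene')
cv2.imwrite('pics/w6.png',np.hstack([cv2.resize(c['img'][130:330,150:370],(440,400),interpolation=cv2.INTER_CUBIC),cv2.resize(s['img'][110:240,190:307],(360,400),interpolation=cv2.INTER_CUBIC)])[:,:,::-1])
o=get_obs();print(o['t'],o['eef_pos'],o['contact_force'],o['grasp_force'],o['torque'])
E
```

```text
10.6 [ 0.52862732 -0.19124976  0.07225761] [-7.5345942   3.28072854 23.34313503] 109.98395562171936 [ 0.6751297   1.83064807 -0.01556479]
```

View pics/w6.png

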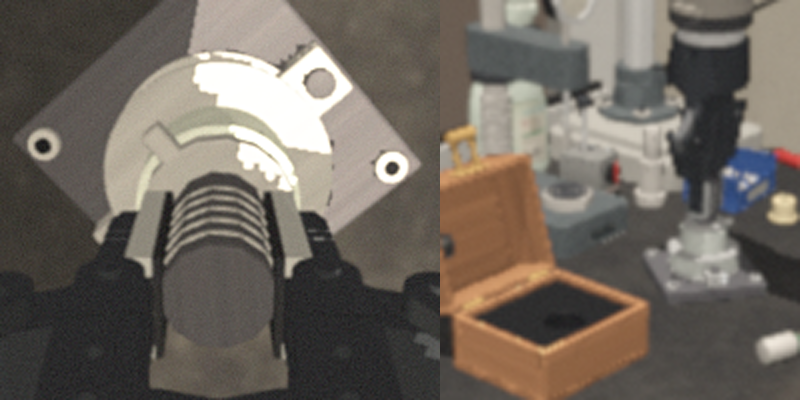

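The collar, with its lug at (160,140), sits on the hub face. Height didn't change as the push rose from 14 N to 23 N, and the lid stands open, so I'm handing it in.

```bash
python3 -c "
from h import *
print(hand_in())"
```

```text
the job is handed in; nothing more can be done
None
```

The job is handed in: the lid is open on its stop, and the keyed gauge is in the pulley's keyway with its collar on the hub face, still gripped (110 N) and pressed down (about 23 N); the gear, bushing and ring gauge were never touched.

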